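# Spread the couplings in the parts tray and close it

## Robot

A 6-joint arm with a two-finger parallel gripper is mounted at the origin on the work surface. World frame = base frame: x ahead of the robot, y to its left, z up, the work surface at z = 0. Lengths are in m, angles in degrees, forces in N, time in s.
With the tool pointing down it reaches from about 0.375 to 0.9 m from the base axis. Payload 3.1 kg.
Tool frame: the origin (TCP) lies at the very end of the fingers, on their centre line; the grasp point (between the pads) lies 19 mm behind it (bot.tcp_to_grasp is the distance from the TCP to the grasp point, in m); z points along the fingers, y is the line along which they close (so a half turn about z gives the same grasp; the last joint's range is limited). The gripper opens to 87 mm and grips with 3 to 60 N. Pads are 19 mm wide; open, the fingers measure 117 mm over their backs; the gripper's body (75 mm by 190 mm) begins 51 mm behind the grasp point.
Start: joints at [64.658, 30.224, 82.088, -0, 67.689, -10.227], TCP at [0.163, 0.603, 0.223] pointing down, gripper open.
Joint ranges: [-176.69, 176.69], [-43.24, 126.21], [12.49, 139.97], [-82, 262], [0, 151.66], [-163.58, 163.58]. Speed limits (degrees/s): [159.86, 159.86, 180, 180, 180, 180].

## Interface

Orientations are given as a 3x3 rotation matrix whose columns are the frame's x, y, z axes.
In Python, from rig import telemetry, capture, camera_info, job, bot gives the robot as it stands. The module is installed in compiled form; this text tells all that it offers.
- The arm moves only by the tool carry_out, never from a script. Its argument "deltas" is a list that holds one entry, the list of rows, each a list of 7 numbers: the shift along the tool's x, y, z scaled (see below), then the turn, a rotation vector about the tool's x, y, z scaled (see below), then the closure, from -1 (fully open) to 1 (shut). In form: [[[dx, dy, dz, ax, ay, az, claw], ...]]. A call has exactly 10 rows; each row is the pose to reach, as a shift and turn from the pose commanded when the call began, along the tool's axes at that moment, turning the shorter way round; what a row does not reach only later rows make up. The controller multiplies each number of a shift by 15 cm and each number of a turn by 360 degrees. A row lasts 1/12 s, in which the tool goes at most 41.7 mm and 7.16 degrees, less where a joint would pass 70% of its speed; a pose out of reach is approached as far as the arm can. A call with a number of a shift or a turn outside -1 to 1 is refused whole. A call with a gripper value outside its range is refused whole. The fingers move at their own pace and stop on an object; the grip force is fixed at half the most. Time passes only in rows, so rows that repeat a pose let the fingers close, or fill a call up. It gives the time, the measured TCP pose, the force, the opening and the grip force at its end, in the units of the state.
- telemetry.read_state(): the state, without advancing time (a new reading comes with each control period).
- capture(name): name is "side" or "top" or "wrist"; returns the picture (384x512x3 uint8, red, green, blue); there is no depth.
- camera_info(name): a dict with "mtx" (3x3 intrinsics, pixels), "cam_to_world" (4x4, takes a point from camera to world coordinates); the wrist camera has in their place "T_tool_cam" (4x4, takes a point from camera to tool coordinates, whose origin is the TCP and whose axes are the flange's). Camera axes: x right, y down, z forward; pixel columns grow to the right and rows downward; lengths in m; the calibration is good to about 2 mm. The wrist camera is an equidistant fisheye: a pixel r from the principal point sees the ray r / f radians off the axis. A picture is of the moment at which its call begins: read the wrist's pose just before it. camera_info takes no time and is no camera call.
- job.hand_in(): hands the job in; it is judged then, once.
The state is a dict: "time_s": time; "joint_positions": joint angles; "qvel": joint speeds; "tau": joint torques, N m; "position": TCP position; "tcp_rot": TCP orientation; "force": force on the tool from outside, world axes, zero at the start; "moment": the same for the moment, N m; "opening": opening from 0.0 (shut) to 1.0 (fully open); "grasp_force": force on a finger pad.
Only numpy, scipy, OpenCV 4.12 (cv2) and the standard library are available. Lean on these libraries where they do the work, as an engineer would, in place of code of your own. Each camera call takes 0.05 s, during which the arm holds its last target. There are 200 camera calls.

## Task

The five metal couplings are heaped together in the white parts tray. Spread them out into one even layer, all standing flange down on the tray floor, with a clear gap of at least 20 mm between any two flanges and both ends of the tray used: at least two couplings well towards each end. Then lift the loose grey cover by its handle and set it gently (not dropped) onto the tray, so that its feet drop inside the rim and it sits seated and level; leave the pot of cable ties, the heat gun and the tape roll alone.

Things in the scene. Friction and masses are not known exactly. Their poses are not given: they have to be found in the camera images.
- tray: white open plastic tray fixed to the bench, outside 208 mm (its x) by 288 mm (its y) by 62 mm high, walls and floor 4 mm: inside 200 by 280 mm and 58 mm deep. Origin: centre of its underside, on the bench; the floor is at z = 4 mm and the rim at z = 62 mm. Its long side is its y axis. It can stand to the left or to the right
- coupling1: dark grey metal flanged coupling, one of five identical: round flange 60 mm diameter, 14 mm thick, with a round hub 30 mm diameter rising 28 mm above it (42 mm in all), 0.17 kg. Origin: centre of the flange's underside; z along the hub, up. Starts on the tray floor in the cluster
- coupling2: dark grey metal flanged coupling, one of five identical: round flange 60 mm diameter, 14 mm thick, with a round hub 30 mm diameter rising 28 mm above it (42 mm in all), 0.17 kg. Origin: centre of the flange's underside; z along the hub, up. Starts on the tray floor in the cluster
- coupling3: dark grey metal flanged coupling, one of five identical: round flange 60 mm diameter, 14 mm thick, with a round hub 30 mm diameter rising 28 mm above it (42 mm in all), 0.17 kg. Origin: centre of the flange's underside; z along the hub, up. Starts on the tray floor in the cluster
- coupling4: dark grey metal flanged coupling, one of five identical: round flange 60 mm diameter, 14 mm thick, with a round hub 30 mm diameter rising 28 mm above it (42 mm in all), 0.17 kg. Origin: centre of the flange's underside; z along the hub, up. Starts on the tray floor in the cluster
- coupling5: dark grey metal flanged coupling, one of five identical: round flange 60 mm diameter, 14 mm thick, with a round hub 30 mm diameter rising 28 mm above it (42 mm in all), 0.17 kg. Origin: centre of the flange's underside; z along the hub, up. Starts upright on top of the cluster, resting on three hubs
- cover: loose grey plastic cover on the bench beside the tray, 0.45 kg: plate 220 (x) by 300 (y) by 5 mm with four tapered feet (18 mm diameter, 8 at the tip, 10 long) at x = +-87, y = +-127 mm, fitting inside the tray's corners with 4 mm play each way. Origin: centre, level with the feet's tips; plate underside at z = 10 mm; seated, the origin is 52 mm above the tray's. Same after a half turn
- cover_handle (a point): middle of the cover's black bar handle, the point to grip: bar 16 mm wide (cover x), 110 mm long (cover y), 16 mm high, centre 52 mm above the cover's origin, on two posts at its ends, 29 mm of free space under it
- tie_pot: bystander: white round pot of cable ties, 72 mm diameter, 110 mm high (ties to 145 mm), origin at the centre of its underside
- heat_gun: bystander: red heat gun lying flat, 230 mm long along its x, 64 mm high, grip out to its -y side by 145 mm, origin under the barrel
- tape_roll: bystander: roll of pale tape lying flat, 100 mm diameter, 45 mm high, origin at the centre of its underside

How it is judged (in metres and radians):
On the way, in this order (a step that is already met when the one before it is completed fails the run):
1. all five couplings stand flange down on the tray floor in an even layer, released, at least 18 mm between flanges, two or more towards each end, with the cover still off (z of coupling1 in the frame of tray between 0 and 0.008 m and angle between each of coupling1, coupling2, coupling3, coupling4, coupling5's own z axis and vertical below 0.12 rad and x of coupling1 in the frame of tray between -0.1 and 0.1 m and y of coupling1 in the frame of tray between -0.14 and 0.14 m and z of coupling2 in the frame of tray between 0 and 0.008 m and x of coupling2 in the frame of tray between -0.1 and 0.1 m and y of coupling2 in the frame of tray between -0.14 and 0.14 m and z of coupling3 in the frame of tray between 0 and 0.008 m and x of coupling3 in the frame of tray between -0.1 and 0.1 m and y of coupling3 in the frame of tray between -0.14 and 0.14 m and z of coupling4 in the frame of tray between 0 and 0.008 m and x of coupling4 in the frame of tray between -0.1 and 0.1 m and y of coupling4 in the frame of tray between -0.14 and 0.14 m and z of coupling5 in the frame of tray between 0 and 0.008 m and x of coupling5 in the frame of tray between -0.1 and 0.1 m and y of coupling5 in the frame of tray between -0.14 and 0.14 m and horizontal distance between coupling1 and coupling2 above 0.078 m and horizontal distance between each of coupling1, coupling2 and coupling3 above 0.078 m and horizontal distance between each of coupling1, coupling2, coupling3 and coupling4 above 0.078 m and horizontal distance between each of coupling1, coupling2, coupling3, coupling4 and coupling5 above 0.078 m and (y of each of coupling1, coupling2 in the frame of tray above 0.04 m or y of each of coupling1, coupling3 in the frame of tray above 0.04 m or y of each of coupling1, coupling4 in the frame of tray above 0.04 m or y of each of coupling1, coupling5 in the frame of tray above 0.04 m or y of each of coupling2, coupling3 in the frame of tray above 0.04 m or y of each of coupling2, coupling4 in the frame of tray above 0.04 m or y of each of coupling2, coupling5 in the frame of tray above 0.04 m or y of each of coupling3, coupling4 in the frame of tray above 0.04 m or y of each of coupling3, coupling5 in the frame of tray above 0.04 m or y of each of coupling4, coupling5 in the frame of tray above 0.04 m) and (y of each of coupling1, coupling2 in the frame of tray below -0.04 m or y of each of coupling1, coupling3 in the frame of tray below -0.04 m or y of each of coupling1, coupling4 in the frame of tray below -0.04 m or y of each of coupling1, coupling5 in the frame of tray below -0.04 m or y of each of coupling2, coupling3 in the frame of tray below -0.04 m or y of each of coupling2, coupling4 in the frame of tray below -0.04 m or y of each of coupling2, coupling5 in the frame of tray below -0.04 m or y of each of coupling3, coupling4 in the frame of tray below -0.04 m or y of each of coupling3, coupling5 in the frame of tray below -0.04 m or y of each of coupling4, coupling5 in the frame of tray below -0.04 m) and linear speed of each of coupling1, coupling2, coupling3, coupling4, coupling5 below 0.02 m/s and contact force between each of coupling1, coupling2, coupling3, coupling4, coupling5 and the fingers below 0.1 N), for 0.2 s.
2. the cover is lifted by the fingers, clear of the bench (height (world z) of cover above 0.055 m and contact force between cover and the fingers above 1 N), for 0.1 s.
3. the cover sits seated and level on the tray's rim (z of cover in the frame of tray between 0.049 and 0.055 m and angle between cover's own z axis and vertical below 0.025 rad and angle between the y axis of cover and the y axis of tray, either way round below 0.08 rad and x of cover in the frame of tray between -0.01 and 0.01 m and y of cover in the frame of tray between -0.01 and 0.01 m), for 0.2 s.
At the end, for the whole second after the job is handed in: Couplings flange down on the tray floor (4 mm, 7 deg), centres over 78 mm apart, two or more over 40 mm from the tray's middle towards each end; cover on the rim within 10 mm and 0.08 rad of the tray, origin 49 to 55 mm above the tray's, level to 0.025 rad; all at rest (all of step 3 and z of coupling1 in the frame of tray between 0 and 0.008 m and angle between each of coupling1, coupling2, coupling3, coupling4, coupling5's own z axis and vertical below 0.12 rad and x of coupling1 in the frame of tray between -0.1 and 0.1 m and y of coupling1 in the frame of tray between -0.14 and 0.14 m and z of coupling2 in the frame of tray between 0 and 0.008 m and x of coupling2 in the frame of tray between -0.1 and 0.1 m and y of coupling2 in the frame of tray between -0.14 and 0.14 m and z of coupling3 in the frame of tray between 0 and 0.008 m and x of coupling3 in the frame of tray between -0.1 and 0.1 m and y of coupling3 in the frame of tray between -0.14 and 0.14 m and z of coupling4 in the frame of tray between 0 and 0.008 m and x of coupling4 in the frame of tray between -0.1 and 0.1 m and y of coupling4 in the frame of tray between -0.14 and 0.14 m and z of coupling5 in the frame of tray between 0 and 0.008 m and x of coupling5 in the frame of tray between -0.1 and 0.1 m and y of coupling5 in the frame of tray between -0.14 and 0.14 m and horizontal distance between coupling1 and coupling2 above 0.078 m and horizontal distance between each of coupling1, coupling2 and coupling3 above 0.078 m and horizontal distance between each of coupling1, coupling2, coupling3 and coupling4 above 0.078 m and horizontal distance between each of coupling1, coupling2, coupling3, coupling4 and coupling5 above 0.078 m and (y of each of coupling1, coupling2 in the frame of tray above 0.04 m or y of each of coupling1, coupling3 in the frame of tray above 0.04 m or y of each of coupling1, coupling4 in the frame of tray above 0.04 m or y of each of coupling1, coupling5 in the frame of tray above 0.04 m or y of each of coupling2, coupling3 in the frame of tray above 0.04 m or y of each of coupling2, coupling4 in the frame of tray above 0.04 m or y of each of coupling2, coupling5 in the frame of tray above 0.04 m or y of each of coupling3, coupling4 in the frame of tray above 0.04 m or y of each of coupling3, coupling5 in the frame of tray above 0.04 m or y of each of coupling4, coupling5 in the frame of tray above 0.04 m) and (y of each of coupling1, coupling2 in the frame of tray below -0.04 m or y of each of coupling1, coupling3 in the frame of tray below -0.04 m or y of each of coupling1, coupling4 in the frame of tray below -0.04 m or y of each of coupling1, coupling5 in the frame of tray below -0.04 m or y of each of coupling2, coupling3 in the frame of tray below -0.04 m or y of each of coupling2, coupling4 in the frame of tray below -0.04 m or y of each of coupling2, coupling5 in the frame of tray below -0.04 m or y of each of coupling3, coupling4 in the frame of tray below -0.04 m or y of each of coupling3, coupling5 in the frame of tray below -0.04 m or y of each of coupling4, coupling5 in the frame of tray below -0.04 m) and linear speed of each of coupling1, coupling2, coupling3, coupling4, coupling5, cover below 0.02 m/s); the robot touches nothing.
It fails at once if the cover is dropped (falls freely faster than 0.5 m/s) (linear speed of cover above 0.5 m/s and contact force between cover and the fingers below 0.1 N).
It fails at once if the pot of cable ties is moved more than 30 mm (distance of tie_pot from where it was at the start of the episode above 0.03 m).
It fails at once if the heat gun is moved more than 30 mm (distance of heat_gun from where it was at the start of the episode above 0.03 m).
It fails at once if the tape roll is moved more than 30 mm (distance of tape_roll from where it was at the start of the episode above 0.03 m).
It also fails if it takes over 72 s, if anything falls off the work surface, if the arm or the gripper's body presses on something with over 40 N, if the wrist force passes 120 N, or if a joint passes its speed limit or range.

## Working session

There is one attempt and no reset: what is moved stays moved. The work goes in short steps, Python scripts to look and compute and a tool call to move; the robot and the scene stay as the last step left them, time stands still between calls to the robot, and variables do not carry over. Pictures are saved under pics/ and viewed, at most 10 in all, crops included, and the job is handed in when it is done.

Besides the shell and the picture viewer there is one more tool, called after "Request:" as a command line: name --argument value ..., lists and objects as JSON in quotes. carry_out: Moves the arm, as the interface text tells. Its arguments: {"type":"object","properties":{"deltas":{"type":"array","items":{"type":"array","items":{"type":"array","items":{"type":"number"}}}}},"required":["deltas"]}

```bash
mkdir -p pics; python3 - <<'E'
from rig import telemetry,capture,camera_info,bot
import cv2,numpy as np
np.set_printoptions(precision=4,suppress=True)
s=telemetry.read_state();print(s['time_s'],s['position'],s['tcp_rot'],s['opening'],bot.tcp_to_grasp)
for n in['side','top','wrist']:
    im=capture(n);cv2.imwrite(f'pics/{n}0.png',im[...,::-1]);print(n,camera_info(n))
a=cv2.imread('pics/top0.png');cv2.imwrite('pics/top0b.png',cv2.resize(a,(800,600)))
E
```

```text
0.0 [0.1626 0.6027 0.2216] [[-0.9654  0.2608 -0.0009]
 [ 0.2608  0.9654 -0.002 ]
 [ 0.0004 -0.0021 -1.    ]] 1.0023396048319344 0.0187
side {'mtx': array([[359.465 ,   0.    , 249.3681],
       [  0.    , 359.465 , 191.9367],
       [  0.    ,   0.    ,   1.    ]]), 'cam_to_world': array([[ 0.9066, -0.2421,  0.3456,  0.1713],
       [-0.4219, -0.5292,  0.7362, -0.9554],
       [ 0.0046, -0.8132, -0.5819,  0.7957],
       [ 0.    ,  0.    ,  0.    ,  1.    ]])}
top {'mtx': array([[405.7131,   0.    , 254.4463],
       [  0.    , 405.7131, 185.8729],
       [  0.    ,   0.    ,   1.    ]]), 'cam_to_world': array([[ 0.018 , -0.9967,  0.0796,  0.4919],
       [-0.9998, -0.0174,  0.008 ,  0.0011],
       [-0.0065, -0.0798, -0.9968,  1.405 ],
       [ 0.    ,  0.    ,  0.    ,  1.    ]])}
wrist {'mtx': array([[297.3186,   0.    , 254.7814],
       [  0.    , 297.3186, 191.9689],
       [  0.    ,   0.    ,   1.    ]]), 'T_tool_cam': array([[ 0.0003, -0.9591, -0.2832,  0.0766],
       [ 1.    ,  0.0004, -0.0003,  0.0003],
       [ 0.0004, -0.2832,  0.9591, -0.1616],
       [ 0.    ,  0.    ,  0.    ,  1.    ]])}
```

View pics/top0b.png

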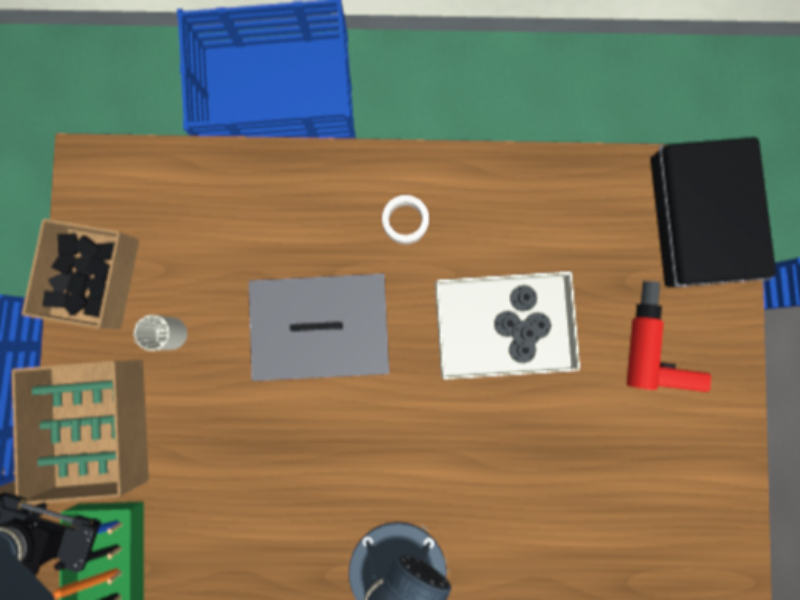

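View pics/side0.png

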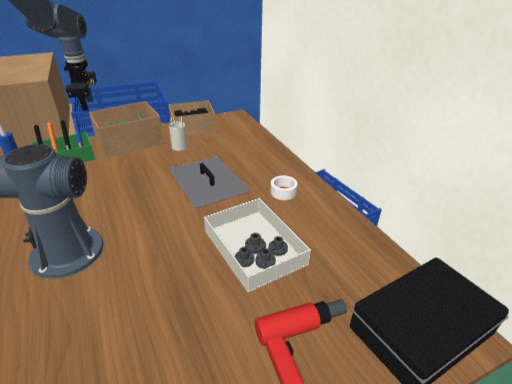

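The top view shows the tray at about (508,325) of 800x600 with the heap towards its right end. The cover is at (319,327) with its handle at (316,326), the tape at (405,219) and the gun at (650,350).

```bash
python3 - <<'E'
import cv2
a=cv2.imread('pics/top0.png');c=a[165:250,150:380]
c=a[168:248,275:375];cv2.imwrite('pics/tr.png',cv2.resize(c,(750,600),interpolation=cv2.INTER_CUBIC))
E
```

```text
(no output)
```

View pics/tr.png

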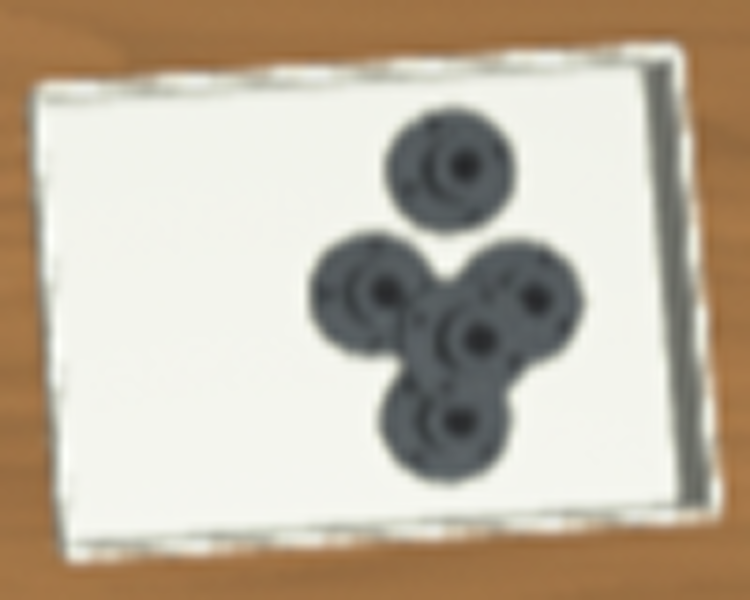

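```bash
cat > h.py <<'E'
import numpy as np,cv2
from rig import telemetry,capture,camera_info,bot
np.set_printoptions(precision=4,suppress=True)
def top2w(uv,z,cam='top'):
    i=camera_info(cam);d=np.linalg.inv(i['mtx'])@[*uv,1];T=i['cam_to_world'];d=T[:3,:3]@d;o=T[:3,3]
    return o+d*(z-o[2])/d[2]
def crop(uv,s=7.5,o=(275,168)): return (np.array(uv)+.5)/s-.5+o
def rows(target,yaw):
    """shift (in tool units) to target TCP with tool-y axis at heading yaw (deg), tool down"""
    s=telemetry.read_state();R=np.array(s['tcp_rot']);p=np.array(s['position'])
    c=R.T@(np.array(target)-p)/.15
    y=np.array([np.cos(np.radians(yaw)),np.sin(np.radians(yaw)),0]);z=np.array([0,0,-1.])
    best=None
    for sg in(1,-1):
        Rt=np.column_stack([np.cross(sg*y,z),sg*y,z]);rv=cv2.Rodrigues(R.T@Rt)[0].ravel()/(2*np.pi)
        print('turn',rv, 'shift',c)
E
python3 - <<'E'
from h import *
c=np.array([top2w(crop(u),.062) for u in[(37,85),(683,42),(718,515),(68,562)]]);print(c)
tc=c.mean(0);print('tray',tc)
print([np.linalg.norm(c[i]-c[i-1]) for i in range(4)])
yv=(c[0]+c[3]-c[1]-c[2])[:2];ang=np.degrees(np.arctan2(yv[1],yv[0]));print('tray y heading',ang)
y=yv/np.linalg.norm(yv);x=np.array([y[1],-y[0]])
for n,u,z in[('far',(466,165),.046),('left',(387,292),.046),('right',(536,299),.046),('near',(460,421),.046),('top',(479,340),.088)]:
    p=top2w(crop(u),z);print(n,p,'tray',(p-tc)[:2]@x,(p-tc)[:2]@y)
k=lambda u:(np.array(u)+.5)*.64-.5
c=np.array([top2w(k(u),.015) for u in[(249,282),(385,275),(389,373),(253,381)]]);print('cover',c.mean(0),[np.linalg.norm(c[i]-c[i-1]) for i in range(4)])
v=(c[0]+c[3]-c[1]-c[2]);print(np.degrees(np.arctan2(v[1],v[0])))
a,b=top2w(k((290,327)),.06),top2w(k((343,325)),.06);print('handle',(a+b)/2,np.linalg.norm(a-b))
print('tape',top2w(k((405,219)),.045),'gun',top2w(k((650,282)),.03),top2w(k((645,387)),.05),'pot',top2w(k((151,332)),.11))
s=telemetry.read_state();R=s['tcp_rot'];print(s['position'])
for h in(0,90):pass
E
```

```text
[[ 0.6239 -0.071   0.062 ]
 [ 0.648  -0.3568  0.062 ]
 [ 0.44   -0.3713  0.062 ]
 [ 0.4144 -0.0873  0.062 ]]
tray [ 0.5316 -0.2216  0.062 ]
[np.float64(0.2101111629984645), np.float64(0.2868474215348792), np.float64(0.20845744656684606), np.float64(0.2851748291709168)]
tray y heading 94.98868821276723
far [ 0.5929 -0.264   0.046 ] tray 0.057353513532214365 -0.04759799752359513
left [ 0.5355 -0.229   0.046 ] tray 0.003249265415242225 -0.0076867774684611905
right [ 0.5336 -0.2953  0.046 ] tray -0.004443975374616397 -0.07357286598793042
near [ 0.4788 -0.2616  0.046 ] tray -0.056045274593215955 -0.03524070094286853
top [ 0.5142 -0.2616  0.088 ] tray -0.0208336887101697 -0.038307471055646504
cover [0.5192 0.1836 0.015 ] [np.float64(0.21694811261025054), np.float64(0.30036279882642436), np.float64(0.2146783968151221), np.float64(0.2967505965524455)]
94.17198947695712
handle [0.5212 0.183  0.06  ] 0.11253587029847147
tape [ 0.757  -0.0007  0.045 ] gun [ 0.6303 -0.5353  0.03  ] [ 0.4052 -0.5139  0.05  ] pot [0.5019 0.5144 0.11  ]
[0.1627 0.6029 0.2218]
```

Sizes agree with the drawing: tray 209x286 mm, handle 112 mm. Now I'll move the arm across.

Request:
carry_out --deltas '[[[-1,-1,0,0,0,0.194,0],[-1,-1,0,0,0,0.194,0],[-1,-1,0,0,0,0.194,0],[-1,-1,0,0,0,0.194,0],[-1,-1,0,0,0,0.194,0],[-1,-1,0,0,0,0.194,0],[-1,-1,0,0,0,0.194,0],[-1,-1,0,0,0,0.194,0],[-1,-1,0,0,0,0.194,0],[-1,-1,0,0,0,0.194,0]]]'

```text
time_s: 0.98
position: [0.2687, 0.4191, 0.2224]
tcp_rot: [[-0.082, 0.997, -0.0], [0.997, 0.082, -0.0], [-0.0, -0.0, -1.0]]
force: [1.2, -0.5, -0.1]
opening: 0.505
grasp_force: 0.0
```

Request:
carry_out --deltas '[[[-1,1,0,0,0,0,0],[-1,1,0,0,0,0,0],[-1,1,0,0,0,0,0],[-1,1,0,0,0,0,0],[-1,1,0,0,0,0,0],[-1,1,0,0,0,0,0],[-1,1,0,0,0,0,0],[-1,1,0,0,0,0,0],[-1,1,0,0,0,0,0],[-1,1,0,0,0,0,0]]]'

```text
time_s: 1.82
position: [0.4296, 0.2841, 0.2224]
tcp_rot: [[-0.09, 0.996, -0.001], [0.996, 0.09, -0.0], [-0.0, -0.001, -1.0]]
force: [0.2, 0.7, 0.2]
opening: 0.499
grasp_force: 0.0
```

Request:
carry_out --deltas '[[[-1,0,0,0,0,0,0],[-1,0,0,0,0,0,0],[-1,0,0,0,0,0,0],[-1,0,0,0,0,0,0],[-1,0,0,0,0,0,0],[-1,0,0,0,0,0,0],[-1,0,0,0,0,0,0],[-1,0,0,0,0,0,0],[-1,0,0,0,0,0,0],[-1,0,0,0,0,0,0]]]'

```text
time_s: 2.65
position: [0.4442, 0.1349, 0.2225]
tcp_rot: [[-0.09, 0.996, -0.0], [0.996, 0.09, 0.0], [0.0, -0.0, -1.0]]
force: [0.0, -0.0, 0.1]
opening: 0.5
grasp_force: 0.0
```

Request:
carry_out --deltas '[[[-1,0,0,0,0,0,0],[-1,0,0,0,0,0,0],[-1,0,0,0,0,0,0],[-1,0,0,0,0,0,0],[-1,0,0,0,0,0,0],[-1,0,0,0,0,0,0],[-1,0,0,0,0,0,0],[-1,0,0,0,0,0,0],[-1,0,0,0,0,0,0],[-1,0,0,0,0,0,0]]]'

```text
time_s: 3.48
position: [0.4574, -0.0144, 0.2226]
tcp_rot: [[-0.09, 0.996, -0.0], [0.996, 0.09, 0.0], [0.0, -0.0, -1.0]]
force: [-0.6, -0.8, -0.0]
opening: 0.501
grasp_force: 0.0
```

Request:
carry_out --deltas '[[[-1,0.23,0,0,0,0,0],[-1,0.23,0,0,0,0,0],[-1,0.23,0,0,0,0,0],[-1,0.23,0,0,0,0,0],[-1,0.23,0,0,0,0,0],[-1,0.23,0,0,0,0,0],[-1,0.23,0,0,0,0,0],[-1,0.23,0,0,0,0,0],[-1,0.23,0,0,0,0,0],[-1,0.23,0,0,0,0,0]]]'

```text
time_s: 4.32
position: [0.5048, -0.1606, 0.2227]
tcp_rot: [[-0.09, 0.996, -0.0], [0.996, 0.09, 0.0], [0.0, -0.0, -1.0]]
force: [-0.6, 1.3, 0.8]
opening: 0.498
grasp_force: 0.0
```

```bash
cat >> h.py <<'E'
def wrist(name):
    s=telemetry.read_state();im=capture('wrist');cv2.imwrite(f'pics/{name}.png',cv2.resize(im[...,::-1],(800,600),interpolation=cv2.INTER_CUBIC))
    np.savez(f'pics/{name}.npz',p=s['position'],R=s['tcp_rot']);print(s['position'])
def w2w(name,uv,z):
    f=np.load(f'pics/{name}.npz');i=camera_info('wrist');m=i['mtx'];T=i['T_tool_cam']
    u=(np.array(uv)+.5)*.64-.5;d=u-m[:2,2];r=np.hypot(*d);t=r/m[0,0]
    v=np.array([*(d/r*np.sin(t)),np.cos(t)]);v=f['R']@T[:3,:3]@v;o=f['p']+f['R']@T[:3,3]
    return o+v*(z-o[2])/v[2]
TC=np.array([.5316,-.2216]);TY=np.array([-.087,.9962]);TX=np.array([.9962,.087])
def tr(p): return np.array([(p[:2]-TC)@TX,(p[:2]-TC)@TY])
E
python3 -c "
from h import *
wrist('w1')"
```

```text
[ 0.5048 -0.1606  0.2227]
```

View pics/w1.png

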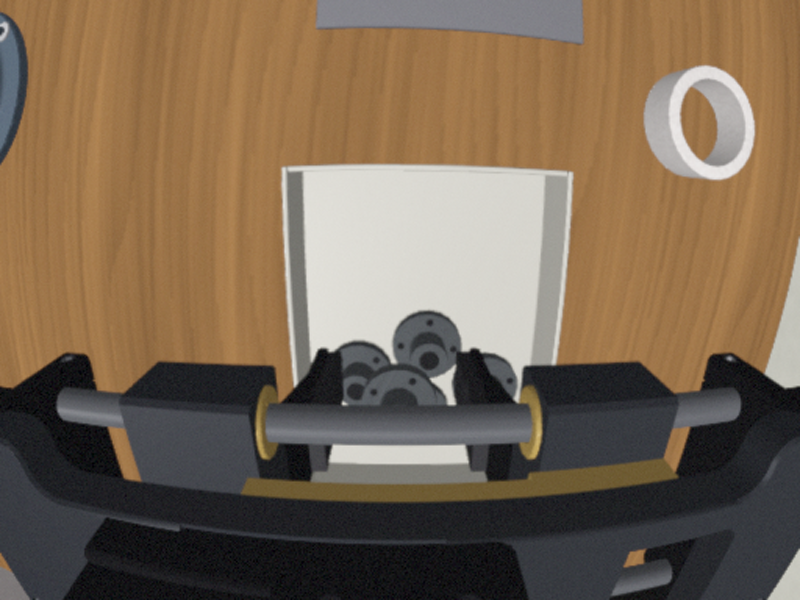

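The wrist picture shows the tray's near end, with corners at (284,169) and (572,173), and the "left" hub bore at (430,362). I'll cross-check these against the top view.

```bash
python3 -c "
from h import *
for u,z in[((284,169),.062),((572,173),.062),((430,362),.046),((356,387),.046)]:
    p=w2w('w1',u,z);print(p,tr(p)*1000)"
```

```text
[ 0.4194 -0.0901  0.062 ] [-100.3112  140.7949]
[ 0.623 -0.072  0.062] [104.0982 141.071 ]
[ 0.5377 -0.2315  0.046 ] [  5.1903 -10.4318]
[ 0.4802 -0.2594  0.046 ] [-54.5122 -33.1572]
```

Request:
carry_out --deltas '[[[-0.25,0,0,0,0,0,0],[-0.5,0.004,0,0,0,0,0],[-0.677,0.004,0,0,0,0,0],[-0.677,0.004,0.1,0,0,0,0],[-0.677,0.004,0.3,0,0,0,0],[-0.677,0.004,0.55,0,0,0,0],[-0.677,0.004,0.75,0,0,0,0],[-0.677,0.004,0.9,0,0,0,0],[-0.677,0.004,1,0,0,0,0],[-0.677,0.004,1,0,0,0,0]]]'

```text
time_s: 5.2
position: [0.5126, -0.2611, 0.0693]
tcp_rot: [[-0.088, 0.996, -0.006], [0.996, 0.088, 0.005], [0.005, -0.005, -1.0]]
force: [-0.1, 0.6, 0.7]
opening: 0.5
grasp_force: 0.0
```

Request:
carry_out --deltas '[[[0,0,0.035,0,0,0,0],[0,0,0.06,0,0,0,0],[0,0,0.06,0,0,0,0],[0,0,0.06,0,0,0,1],[0,0,0.06,0,0,0,1],[0,0,0.06,0,0,0,1],[0,0,0.06,0,0,0,1],[0,0,0.06,0,0,0,1],[0,0,0.06,0,0,0,1],[0,0,0.06,0,0,0,1]]]'

```text
time_s: 6.03
position: [0.515, -0.2634, 0.0644]
tcp_rot: [[-0.088, 0.996, 0.001], [0.996, 0.088, -0.001], [-0.001, 0.001, -1.0]]
force: [-0.7, 0.6, 5.7]
opening: 0.339
grasp_force: 30.0
```

Request:
carry_out --deltas '[[[0,0,-0.05,0,0,0,1],[0,0,-0.15,0,0,0,1],[0.15,0.08,-0.15,0,0,0,1],[0.35,0.18,-0.15,0,0,0,1],[0.55,0.28,-0.15,0,0,0,1],[0.75,0.39,-0.15,0,0,0,1],[0.88,0.455,-0.1,0,0,0,1],[0.88,0.455,0.05,0,0,0,1],[0.88,0.455,0.18,0,0,0,1],[0.88,0.455,0.24,0,0,0,1]]]'

```text
time_s: 6.87
position: [0.5698, -0.1242, 0.0255]
tcp_rot: [[-0.089, 0.996, -0.004], [0.996, 0.089, 0.002], [0.002, -0.003, -1.0]]
force: [-1.1, -0.2, -1.8]
opening: 0.336
grasp_force: 30.0
```

Request:
carry_out --deltas '[[[0,0,0.01,0,0,0,1],[0,0,0.02,0,0,0,1],[0,0,0.03,0,0,0,1],[0,0,0.03,0,0,0,1],[0,0,0.03,0,0,0,1],[0,0,0.03,0,0,0,1],[0,0,0.03,0,0,0,1],[0,0,0.03,0,0,0,1],[0,0,0.03,0,0,0,1],[0,0,0.03,0,0,0,1]]]'

```text
time_s: 7.7
position: [0.5711, -0.1256, 0.0232]
tcp_rot: [[-0.088, 0.996, 0.0], [0.996, 0.088, -0.0], [-0.0, 0.0, -1.0]]
force: [-0.2, -0.4, -1.9]
opening: 0.338
grasp_force: 30.0
```

Request:
carry_out --deltas '[[[0,0,0.007,0,0,0,1],[0,0,0.012,0,0,0,1],[0,0,0.012,0,0,0,1],[0,0,0.012,0,0,0,0],[0,0,0.012,0,0,0,0],[0,0,0.012,0,0,0,0],[0,0,0.012,0,0,0,0],[0,0,-0.05,0,0,0,0],[0,0,-0.2,0,0,0,0],[0,0,-0.267,0,0,0,0]]]'

```text
time_s: 8.53
position: [0.5719, -0.1259, 0.0649]
tcp_rot: [[-0.088, 0.996, 0.002], [0.996, 0.088, -0.001], [-0.001, 0.002, -1.0]]
force: [0.3, 0.1, -0.4]
opening: 0.496
grasp_force: 0.0
```

```bash
python3 - <<'E'
from h import *
wrist('w2')
a=cv2.imread('pics/w2.png')
E
```

```text
[ 0.5719 -0.1259  0.0649]
```

View pics/w2.png

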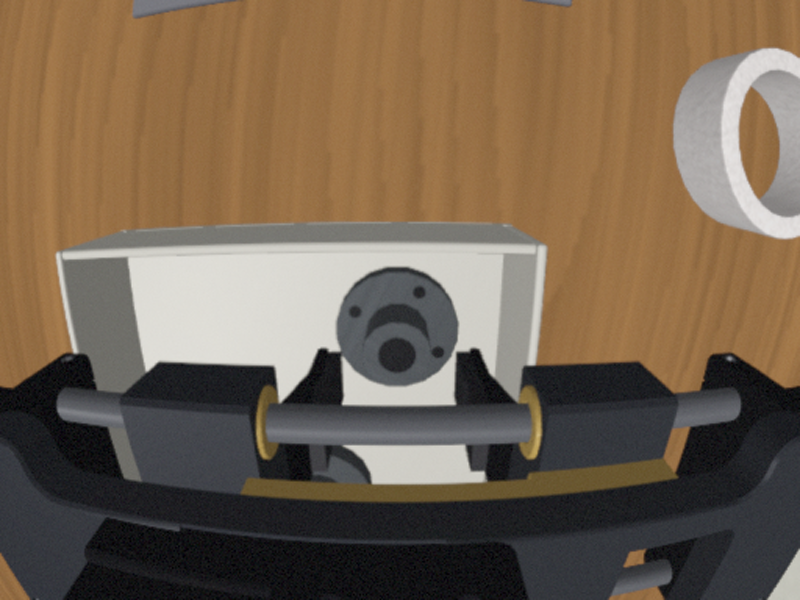

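The first coupling stands upright (bore at (398,355)) and clear of the walls. Next is the "left" one.

Request:
carry_out --deltas '[[[-0.15,-0.07,0,0,0,0,0],[-0.35,-0.15,0,0,0,0,0],[-0.55,-0.23,0,0,0,0,0],[-0.671,-0.296,0,0,0,0,0],[-0.671,-0.296,0,0,0,0,0],[-0.671,-0.296,0.08,0,0,0,0],[-0.671,-0.296,0.18,0,0,0,0],[-0.671,-0.296,0.26,0,0,0,0],[-0.671,-0.296,0.29,0,0,0,0],[-0.671,-0.296,0.29,0,0,0,0]]]'

```text
time_s: 9.42
position: [0.5353, -0.2282, 0.0188]
tcp_rot: [[-0.089, 0.996, -0.002], [0.996, 0.089, 0.001], [0.002, -0.002, -1.0]]
force: [0.4, -1.6, 0.7]
opening: 0.5
grasp_force: 0.0
```

Request:
carry_out --deltas '[[[0,0,0,0,0,0,1],[0,0,0,0,0,0,1],[0,0,0,0,0,0,1],[0,0,0,0,0,0,1],[0,0,0,0,0,0,1],[0,0,0,0,0,0,1],[0,0,0,0,0,0,1],[0,0,0,0,0,0,1],[0,0,0,0,0,0,1],[0,0,0,0,0,0,1]]]'

```text
time_s: 10.25
position: [0.5357, -0.2298, 0.0196]
tcp_rot: [[-0.088, 0.996, -0.0], [0.996, 0.088, 0.0], [0.0, -0.0, -1.0]]
force: [0.2, 0.3, -1.2]
opening: 0.339
grasp_force: 30.0
```

Request:
carry_out --deltas '[[[0,0,-0.06,0,0,0,1],[0,0,-0.12,0,0,0,1],[0.1,-0.05,-0.12,0,0,0,1],[0.25,-0.13,-0.12,0,0,0,1],[0.4,-0.2,-0.12,0,0,0,1],[0.55,-0.28,-0.12,0,0,0,1],[0.67,-0.343,-0.12,0,0,0,1],[0.67,-0.343,-0.08,0,0,0,1],[0.67,-0.343,-0.03,0,0,0,1],[0.67,-0.343,-0.01,0,0,0,1]]]'

```text
time_s: 11.08
position: [0.4771, -0.1351, 0.0211]
tcp_rot: [[-0.088, 0.996, 0.003], [0.996, 0.088, -0.001], [-0.002, 0.002, -1.0]]
force: [0.4, 0.3, -2.1]
opening: 0.334
grasp_force: 30.0
```

Request:
carry_out --deltas '[[[0,0,0.006,0,0,0,1],[0,0,0.008,0,0,0,1],[0,0,0.008,0,0,0,1],[0,0,0.008,0,0,0,0],[0,0,0.008,0,0,0,0],[0,0,0.008,0,0,0,0],[0,0,0.008,0,0,0,0],[0,0,-0.05,0,0,0,0],[0,0,-0.2,0,0,0,0],[0,0,-0.29,0,0,0,0]]]'

```text
time_s: 11.92
position: [0.4757, -0.1342, 0.066]
tcp_rot: [[-0.088, 0.996, 0.0], [0.996, 0.088, -0.0], [-0.0, 0.0, -1.0]]
force: [-0.6, -0.6, 0.9]
opening: 0.498
grasp_force: 0.0
```

Request:
carry_out --deltas '[[[-0.2,0.05,0,0,0,0,0],[-0.4,0.1,0,0,0,0,0],[-0.6,0.15,0,0,0,0,0],[-0.8,0.2,0,0,0,0,0],[-0.9,0.25,0,0,0,0,0],[-0.9,0.25,0,0,0,0,0],[-0.9,0.25,0,0,0,0,0],[-0.9,0.25,0,0,0,0,0],[-0.9,0.25,0,0,0,0,0],[-0.9,0.25,0,0,0,0,0]]]'

```text
time_s: 12.75
position: [0.524, -0.2637, 0.0646]
tcp_rot: [[-0.089, 0.996, -0.001], [0.996, 0.089, 0.001], [0.001, -0.001, -1.0]]
force: [-0.2, -0.9, -1.4]
opening: 0.499
grasp_force: 0.0
```

Request:
carry_out --deltas '[[[-0.12,0.03,0,0,0,0,0],[-0.227,0.05,0,0,0,0,0],[-0.227,0.05,0.06,0,0,0,0],[-0.227,0.05,0.15,0,0,0,0],[-0.227,0.05,0.24,0,0,0,0],[-0.227,0.05,0.29,0,0,0,0],[-0.227,0.05,0.29,0,0,0,0],[-0.227,0.05,0.29,0,0,0,1],[-0.227,0.05,0.29,0,0,0,1],[-0.227,0.05,0.29,0,0,0,1]]]'

```text
time_s: 13.58
position: [0.5352, -0.2983, 0.0214]
tcp_rot: [[-0.088, 0.996, -0.0], [0.996, 0.088, 0.0], [0.0, -0.0, -1.0]]
force: [-0.7, 0.2, 0.2]
opening: 0.353
grasp_force: 0.3
```

Request:
carry_out --deltas '[[[0,0,0,0,0,0,1],[0,0,0,0,0,0,1],[0,0,-0.05,0,0,0,1],[0,0,-0.14,0,0,0,1],[0,0,-0.18,0,0,0,1],[0,0,-0.18,0,0,0,1],[0,0,-0.18,0,0,0,1],[0,0,-0.18,0,0,0,1],[0,0,-0.18,0,0,0,1],[0,0,-0.18,0,0,0,1]]]'

```text
time_s: 14.42
position: [0.535, -0.2984, 0.0475]
tcp_rot: [[-0.088, 0.996, -0.001], [0.996, 0.088, 0.001], [0.001, -0.001, -1.0]]
force: [-0.0, 0.9, -1.5]
opening: 0.341
grasp_force: 30.0
```

Request:
carry_out --deltas '[[[0.1,0,0,0,0,0,1],[0.23,0.01,0,0,0,0,1],[0.37,0.02,0,0,0,0,1],[0.51,0.02,0,0,0,0,1],[0.632,0.02,0,0,0,0,1],[0.632,0.02,0.03,0,0,0,1],[0.632,0.02,0.09,0,0,0,1],[0.632,0.02,0.14,0,0,0,1],[0.632,0.02,0.17,0,0,0,1],[0.632,0.02,0.175,0,0,0,1]]]'

```text
time_s: 15.25
position: [0.5298, -0.2045, 0.021]
tcp_rot: [[-0.087, 0.996, -0.001], [0.996, 0.087, 0.001], [0.001, -0.001, -1.0]]
force: [-1.5, 2.7, 4.4]
opening: 0.331
grasp_force: 30.0
```

Request:
carry_out --deltas '[[[0,0,0,0,0,0,1],[0,0,0.005,0,0,0,1],[0,0,0.005,0,0,0,1],[0,0,0.005,0,0,0,0],[0,0,0.005,0,0,0,0],[0,0,0.005,0,0,0,0],[0,0,0.005,0,0,0,0],[0,0,-0.05,0,0,0,0],[0,0,-0.2,0,0,0,0],[0,0,-0.29,0,0,0,0]]]'

```text
time_s: 16.08
position: [0.5302, -0.204, 0.0668]
tcp_rot: [[-0.088, 0.996, 0.001], [0.996, 0.088, -0.0], [-0.0, 0.001, -1.0]]
force: [0.8, 0.3, 1.2]
opening: 0.5
grasp_force: 0.0
```

Request:
carry_out --deltas '[[[-0.12,-0.12,0,0,0,0,0],[-0.24,-0.24,0,0,0,0,0],[-0.352,-0.37,0,0,0,0,0],[-0.352,-0.37,0.08,0,0,0,0],[-0.352,-0.37,0.18,0,0,0,0],[-0.352,-0.37,0.26,0,0,0,0],[-0.352,-0.37,0.3,0,0,0,0],[-0.352,-0.37,0.3,0,0,0,0],[-0.352,-0.37,0.3,0,0,0,1],[-0.352,-0.37,0.3,0,0,0,1]]]'

```text
time_s: 16.92
position: [0.4799, -0.2616, 0.021]
tcp_rot: [[-0.088, 0.996, 0.001], [0.996, 0.088, -0.001], [-0.001, 0.001, -1.0]]
force: [0.1, 0.7, 0.4]
opening: 0.42
grasp_force: 0.0
```

Request:
carry_out --deltas '[[[0,0,0,0,0,0,1],[0,0,0,0,0,0,1],[0,0,0,0,0,0,1],[0,0,-0.05,0,0,0,1],[0,0,-0.1,0,0,0,1],[0,0,-0.1,0,0,0,1],[0,0,-0.1,0,0,0,1],[0,0,-0.1,0,0,0,1],[0,0,-0.1,0,0,0,1],[0,0,-0.1,0,0,0,1]]]'

```text
time_s: 17.75
position: [0.4791, -0.2613, 0.0351]
tcp_rot: [[-0.088, 0.996, -0.001], [0.996, 0.088, 0.0], [0.0, -0.0, -1.0]]
force: [0.1, 0.5, -1.7]
opening: 0.337
grasp_force: 30.0
```

Request:
carry_out --deltas '[[[-0.06,0.01,0,0,0,0,1],[-0.16,0.02,0,0,0,0,1],[-0.26,0.03,0,0,0,0,1],[-0.353,0.04,0,0,0,0,1],[-0.353,0.04,0,0,0,0,1],[-0.353,0.04,0.03,0,0,0,1],[-0.353,0.04,0.07,0,0,0,1],[-0.353,0.04,0.09,0,0,0,1],[-0.353,0.04,0.097,0,0,0,1],[-0.353,0.04,0.097,0,0,0,1]]]'

```text
time_s: 18.58
position: [0.4889, -0.3121, 0.021]
tcp_rot: [[-0.089, 0.996, -0.003], [0.996, 0.089, 0.002], [0.002, -0.002, -1.0]]
force: [-1.8, 1.2, 5.1]
opening: 0.331
grasp_force: 30.0
```

Request:
carry_out --deltas '[[[0,0,0.005,0,0,0,1],[0,0,0.005,0,0,0,1],[0,0,0.005,0,0,0,1],[0,0,0.005,0,0,0,0],[0,0,0.005,0,0,0,0],[0,0,0.005,0,0,0,0],[0,0,0.005,0,0,0,0],[0,0,-0.05,0,0,0,0],[0,0,-0.2,0,0,0,0],[0,0,-0.29,0,0,0,0]]]'

```text
time_s: 19.42
position: [0.4901, -0.3137, 0.0654]
tcp_rot: [[-0.088, 0.996, 0.0], [0.996, 0.088, -0.0], [-0.0, 0.0, -1.0]]
force: [0.8, 0.0, 0.6]
opening: 0.499
grasp_force: 0.0
```

Request:
carry_out --deltas '[[[0.05,0.15,0,0,0,0,0],[0.12,0.35,0,0,0,0,0],[0.2,0.55,0,0,0,0,0],[0.263,0.7,0,0,0,0,0],[0.263,0.7,0,0,0,0,0],[0.263,0.7,0.1,0,0,0,0],[0.263,0.7,0.2,0,0,0,0],[0.263,0.7,0.27,0,0,0,0],[0.263,0.7,0.293,0,0,0,0],[0.263,0.7,0.293,0,0,0,0]]]'

```text
time_s: 20.25
position: [0.59, -0.2649, 0.0195]
tcp_rot: [[-0.088, 0.996, -0.002], [0.996, 0.088, 0.001], [0.002, -0.002, -1.0]]
force: [0.1, 0.7, 0.3]
opening: 0.501
grasp_force: 0.0
```

Request:
carry_out --deltas '[[[0,0,0,0,0,0,1],[0,0,0,0,0,0,1],[0,0,0,0,0,0,1],[0,0,0,0,0,0,1],[0,0,0,0,0,0,1],[0,0,-0.05,0,0,0,1],[0,0,-0.1,0,0,0,1],[0,0,-0.1,0,0,0,1],[0,0,-0.1,0,0,0,1],[0,0,-0.1,0,0,0,1]]]'

```text
time_s: 21.08
position: [0.591, -0.265, 0.0355]
tcp_rot: [[-0.088, 0.996, -0.0], [0.996, 0.088, 0.0], [0.0, -0.0, -1.0]]
force: [-0.2, -0.0, -1.5]
opening: 0.336
grasp_force: 30.0
```

Request:
carry_out --deltas '[[[-0.06,-0.01,0,0,0,0,1],[-0.16,-0.02,0,0,0,0,1],[-0.264,-0.036,0,0,0,0,1],[-0.264,-0.036,0,0,0,0,1],[-0.264,-0.036,0,0,0,0,1],[-0.264,-0.036,0.03,0,0,0,1],[-0.264,-0.036,0.07,0,0,0,1],[-0.264,-0.036,0.09,0,0,0,1],[-0.264,-0.036,0.097,0,0,0,1],[-0.264,-0.036,0.097,0,0,0,1]]]'

```text
time_s: 21.92
position: [0.5885, -0.3042, 0.0211]
tcp_rot: [[-0.089, 0.996, -0.002], [0.996, 0.089, 0.001], [0.001, -0.002, -1.0]]
force: [-1.6, -0.2, 3.8]
opening: 0.34
grasp_force: 30.0
```

Request:
carry_out --deltas '[[[0,0,0.005,0,0,0,1],[0,0,0.005,0,0,0,1],[0,0,0.005,0,0,0,1],[0,0,0.005,0,0,0,0],[0,0,0.005,0,0,0,0],[0,0,0.005,0,0,0,0],[0,0,0.005,0,0,0,0],[0,0,-0.05,0,0,0,0],[0,0,-0.25,0,0,0,0],[0,0,-0.5,0,0,0,0]]]'

```text
time_s: 22.75
position: [0.5871, -0.3035, 0.0936]
tcp_rot: [[-0.088, 0.996, -0.006], [0.996, 0.088, 0.005], [0.005, -0.006, -1.0]]
force: [0.5, -0.5, -0.3]
opening: 0.501
grasp_force: 0.0
```

Request:
carry_out --deltas '[[[0.2,-0.1,-0.2,0,0,0,0],[0.4,-0.2,-0.4,0,0,0,0],[0.6,-0.3,-0.6,0,0,0,0],[0.8,-0.3,-0.6,0,0,0,0],[1,-0.3,-0.6,0,0,0,0],[1,-0.3,-0.6,0,0,0,0],[1,-0.3,-0.6,0,0,0,0],[1,-0.3,-0.6,0,0,0,0],[1,-0.3,-0.6,0,0,0,0],[1,-0.3,-0.6,0,0,0,0]]]'

```text
time_s: 23.58
position: [0.5316, -0.1609, 0.1855]
tcp_rot: [[-0.087, 0.996, 0.0], [0.996, 0.087, -0.0], [-0.0, 0.0, -1.0]]
force: [-0.2, -0.0, 0.5]
opening: 0.504
grasp_force: 0.0
```

Request:
carry_out --deltas '[[[0.2,0,0,0,0,0,0],[0.4,0,0,0,0,0,0],[0.6,0,0,0,0,0,0],[0.8,0,0,0,0,0,0],[1,0,0,0,0,0,0],[1,0,0,0,0,0,0],[1,0,0,0,0,0,0],[1,0,0,0,0,0,0],[1,0,0,0,0,0,0],[1,0,0,0,0,0,0]]]'

```text
time_s: 24.42
position: [0.5185, -0.0116, 0.1857]
tcp_rot: [[-0.086, 0.996, 0.0], [0.996, 0.086, -0.0], [-0.0, 0.0, -1.0]]
force: [1.0, 0.2, -0.5]
opening: 0.499
grasp_force: 0.0
```

```bash
python3 - <<'E'
from h import *
wrist('w3')
a=capture('top')[...,::-1]
b=np.hstack([cv2.resize(a[168:248,275:375],(400,320),interpolation=cv2.INTER_CUBIC),cv2.resize(a[168:248,155:255],(400,320),interpolation=cv2.INTER_CUBIC)])
cv2.imwrite('pics/t2.png',b)
E
```

```text
[ 0.5185 -0.0116  0.1857]
```

View pics/t2.png

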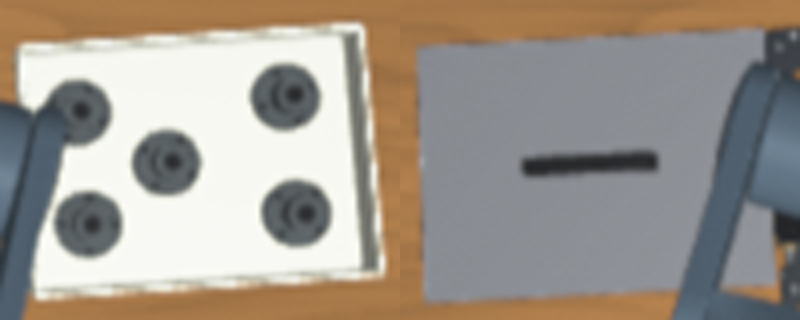

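View pics/w3.png

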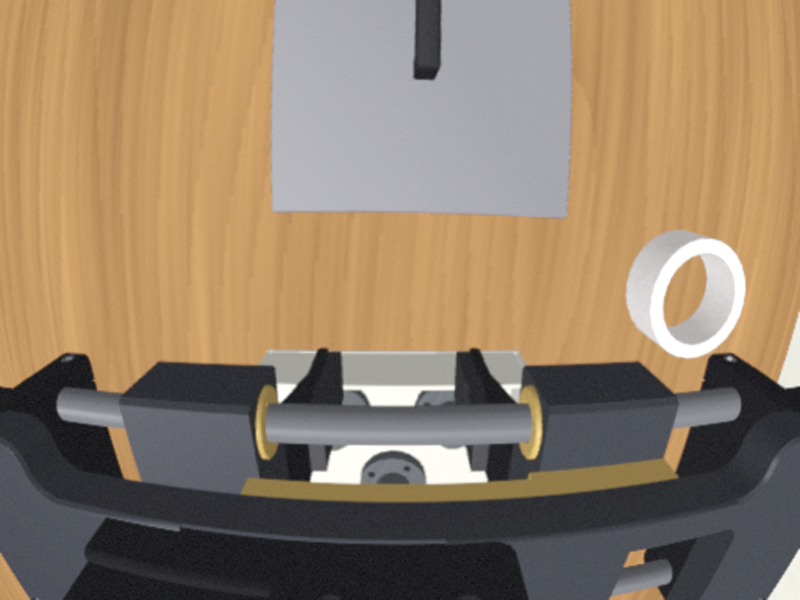

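Couplings: five upright discs, well spread. The cover's corners in the right crop are about (417,47), (763,30) and (426,300), with the handle from (522,167) to (658,160). In the wrist view the cover's near corners are (273,211) and (567,217).

```bash
python3 - <<'E'
from h import *
q=lambda u,z:top2w(crop((u[0]-400,u[1]),4,(155,168)),z)
hd=lambda a,b:np.degrees(np.arctan2(a[1]-b[1],a[0]-b[0]))
A,B,C=q((417,47),.015),q((763,30),.015),q((426,300),.015);print('top',A,B,C,'centre',(B+C)/2,hd(A,B),hd(A,C)+90)
a,b=q((522,167),.06),q((658,160),.06);print('handle',(a+b)/2,hd(a,b))
l,r=w2w('w3',(273,211),.015),w2w('w3',(567,217),.015);print('wrist',l,r,np.linalg.norm(l-r),hd(r,l)+90)
h=hd(r,l);m=(l+r)/2;print('centre',m[:2]+.15*np.array([-np.sin(np.radians(h)),np.cos(np.radians(h))]))
h=w2w('w3',(427,68),.06);print('hend',h,h[:2]+.055*np.array([-.08,.997]))
t=lambda u,z:top2w(crop(u,4),z)
for u in[(80,110),(173,162),(295,95),(92,224),(305,213)]:p=t(u,.046);print(tr(p)*1000)
E
```

```text
top [0.6196 0.342  0.015 ] [0.6395 0.0441 0.015 ] [0.4036 0.3264 0.015 ] centre [0.5216 0.1853 0.015 ] 93.81948956370789 94.1393618184572
handle [0.5211 0.1839 0.06  ] 93.96451962382018
wrist [0.4243 0.0279 0.015 ] [0.6414 0.0435 0.015 ] 0.21775832485691612 94.11608741108098
centre [0.5221 0.1853]
hend [0.5249 0.1293 0.06  ] [0.5205 0.1841]
[48.5121 94.5001]
[-0.2601 20.3756]
[ 48.5627 -86.0707]
[-47.0289  91.8484]
[-50.1597 -85.7546]
```

Request:
carry_out --deltas '[[[0.2,0.05,0,0,0,0.0023,0],[0.4,0.1,0.05,0,0,0.0023,0],[0.6,0.13,0.1,0,0,0.0023,0],[0.8,0.13,0.2,0,0,0.0023,0],[1,0.13,0.2,0,0,0.0023,0],[1,0.13,0.2,0,0,0.0023,0],[1,0.13,0.2,0,0,0.0023,0],[1,0.13,0.2,0,0,0.0023,0],[1,0.13,0.2,0,0,0.0023,0],[1,0.13,0.2,0,0,0.0023,0]]]'

```text
time_s: 25.35
position: [0.5248, 0.1397, 0.1561]
tcp_rot: [[-0.072, 0.997, 0.001], [0.997, 0.072, -0.0], [-0.0, 0.001, -1.0]]
force: [-1.2, -0.5, 0.4]
opening: 0.499
grasp_force: 0.0
```

Request:
carry_out --deltas '[[[0.15,0,0,0,0,0,0],[0.3,0,0,0,0,0,0],[0.3,0,0.1,0,0,0,0],[0.3,0,0.25,0,0,0,0],[0.3,0,0.4,0,0,0,0],[0.3,0,0.55,0,0,0,0],[0.3,0,0.65,0,0,0,0],[0.3,0,0.72,0,0,0,0],[0.3,0,0.72,0,0,0,0],[0.3,0,0.72,0,0,0,0]]]'

```text
time_s: 26.18
position: [0.5211, 0.1853, 0.0477]
tcp_rot: [[-0.073, 0.997, -0.0], [0.997, 0.073, -0.0], [-0.0, -0.0, -1.0]]
force: [0.1, -0.6, 0.1]
opening: 0.499
grasp_force: 0.0
```

Request:
carry_out --deltas '[[[0,0,0.05,0,0,0,0],[0,0,0.098,0,0,0,0],[0,0,0.098,0,0,0,0],[0,0,0.098,0,0,0,1],[0,0,0.098,0,0,0,1],[0,0,0.098,0,0,0,1],[0,0,0.098,0,0,0,1],[0,0,0.098,0,0,0,1],[0,0,0.098,0,0,0,1],[0,0,0.098,0,0,0,1]]]'

```text
time_s: 27.02
position: [0.5206, 0.1859, 0.0333]
tcp_rot: [[-0.073, 0.997, -0.0], [0.997, 0.073, 0.0], [0.0, -0.0, -1.0]]
force: [-1.6, -0.0, 2.1]
opening: 0.18
grasp_force: 30.0
```

Request:
carry_out --deltas '[[[0,0,0,0,0,0,1],[0,0,-0.03,0,0,0,1],[0,0,-0.08,0,0,0,1],[0,0,-0.16,0,0,0,1],[0,0,-0.26,0,0,0,1],[0,0,-0.36,0,0,0,1],[0,0,-0.46,0,0,0,1],[0,0,-0.56,0,0,0,1],[0,0,-0.63,0,0,0,1],[0,0,-0.67,0,0,0,1]]]'

```text
time_s: 27.85
position: [0.5213, 0.186, 0.135]
tcp_rot: [[-0.074, 0.997, 0.002], [0.997, 0.074, 0.0], [0.0, 0.002, -1.0]]
force: [0.2, 0.6, -5.2]
opening: 0.177
grasp_force: 30.0
```

The cover is lifted: opening 16 mm, carried weight 5 N. Now I'll take it over the tray.

Request:
carry_out --deltas '[[[-0.03,0,0,0,0,-0.0005,1],[-0.1,0,0,0,0,-0.001,1],[-0.2,0,0,0,0,-0.0015,1],[-0.32,0,0,0,0,-0.0021,1],[-0.44,0,0,0,0,-0.0021,1],[-0.56,0,0,0,0,-0.0021,1],[-0.67,0,0,0,0,-0.0021,1],[-0.78,0,0,0,0,-0.0021,1],[-0.87,0,0,0,0,-0.0021,1],[-0.92,0,0,0,0,-0.0021,1]]]'

```text
time_s: 28.68
position: [0.5304, 0.0458, 0.1325]
tcp_rot: [[-0.085, 0.996, -0.002], [0.996, 0.085, -0.001], [-0.0, -0.002, -1.0]]
force: [-0.5, 0.4, -4.6]
opening: 0.18
grasp_force: 30.0
```

Request:
carry_out --deltas '[[[-0.06,0,0,0,0,0,1],[-0.16,0,0,0,0,0,1],[-0.28,0,0,0,0,0,1],[-0.4,0,0,0,0,0,1],[-0.52,0,0,0,0,0,1],[-0.64,0,0,0,0,0,1],[-0.76,0,0,0,0,0,1],[-0.85,0,0,0,0,0,1],[-0.92,0,0,0,0,0,1],[-0.95,0,0,0,0,0,1]]]'

```text
time_s: 29.52
position: [0.5436, -0.0952, 0.1334]
tcp_rot: [[-0.086, 0.996, 0.0], [0.996, 0.086, -0.0], [-0.0, 0.0, -1.0]]
force: [-0.5, -1.5, -4.4]
opening: 0.182
grasp_force: 30.0
```

Request:
carry_out --deltas '[[[-0.05,-0.02,0,0,0,0,1],[-0.15,-0.04,0,0,0,0,1],[-0.27,-0.06,0,0,0,0,1],[-0.4,-0.08,0,0,0,0,1],[-0.53,-0.1,0,0,0,0,1],[-0.65,-0.12,0,0,0,0,1],[-0.76,-0.146,0,0,0,0,1],[-0.82,-0.146,0,0,0,0,1],[-0.83,-0.146,0,0,0,0,1],[-0.83,-0.146,0,0,0,0,1]]]'

```text
time_s: 30.35
position: [0.5323, -0.2194, 0.1335]
tcp_rot: [[-0.086, 0.996, -0.0], [0.996, 0.086, 0.001], [0.001, -0.0, -1.0]]
force: [0.4, -0.2, -5.4]
opening: 0.18
grasp_force: 30.0
```

Request:
carry_out --deltas '[[[0,0,0.02,0,0,0,1],[0,0,0.06,0,0,0,1],[0,0,0.1,0,0,0,1],[0,0,0.14,0,0,0,1],[0,0,0.17,0,0,0,1],[0,0,0.2,0,0,0,1],[0,0,0.2,0,0,0,1],[0,0,0.2,0,0,0,1],[0,0,0.2,0,0,0,1],[0,0,0.2,0,0,0,1]]]'

```text
time_s: 31.18
position: [0.5327, -0.2199, 0.1039]
tcp_rot: [[-0.087, 0.996, 0.001], [0.996, 0.087, -0.0], [-0.0, 0.001, -1.0]]
force: [-0.5, -0.7, -5.3]
opening: 0.178
grasp_force: 30.0
```

```bash
python3 - <<'E'
from h import *
wrist('w4')
a=capture('side')[...,::-1];cv2.imwrite('pics/s4.png',cv2.resize(a[180:300,190:330],(700,600),interpolation=cv2.INTER_CUBIC))
E
```

```text
[ 0.5327 -0.2199  0.1039]
```

View pics/w4.png

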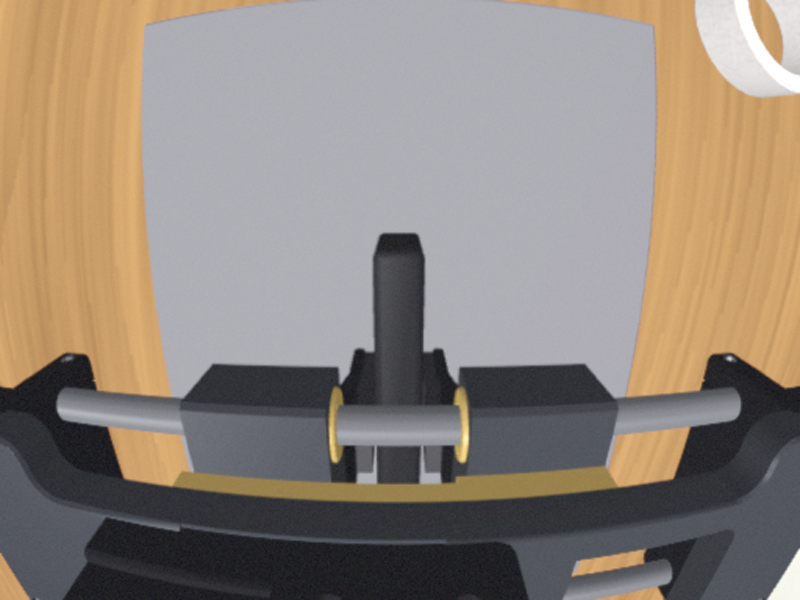

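The tray is hidden under the cover. The cover's far corners are at (146,24) and (654,26), and they give its centre relative to the tool.

```bash
python3 - <<'E'
from h import *
l,r=w2w('w4',(146,24),.086),w2w('w4',(654,26),.086);print(l,r,np.linalg.norm(l-r),np.degrees(np.arctan2(*(r-l)[1::-1])))
print((l+r)[:2]/2-.15*TY, telemetry.read_state()['position'])
h=w2w('w4',(399,235),.131);print(h,h[:2]-.055*TY)
E
```

```text
[ 0.4145 -0.0829  0.086 ] [ 0.6294 -0.0647  0.086 ] 0.2157096189327977 4.841889723323235
[ 0.535  -0.2232] [ 0.5326 -0.2199  0.1039]
[ 0.529  -0.1622  0.131 ] [ 0.5338 -0.217 ]
```

Request:
carry_out --deltas '[[[-0.016,0,0,0,0,0,1],[-0.016,0,0.015,0,0,0,1],[-0.016,0,0.03,0,0,0,1],[-0.016,0,0.045,0,0,0,1],[-0.016,0,0.06,0,0,0,1],[-0.016,0,0.075,0,0,0,1],[-0.016,0,0.09,0,0,0,1],[-0.016,0,0.1,0,0,0,1],[-0.016,0,0.1,0,0,0,1],[-0.016,0,0.1,0,0,0,1]]]'

```text
time_s: 32.12
position: [0.5325, -0.222, 0.0884]
tcp_rot: [[-0.087, 0.996, -0.0], [0.996, 0.087, 0.0], [0.0, -0.0, -1.0]]
force: [-0.5, -0.3, -6.0]
opening: 0.175
grasp_force: 30.0
```

Request:
carry_out --deltas '[[[0,0,0.006,0,0,0,1],[0,0,0.012,0,0,0,1],[0,0,0.018,0,0,0,1],[0,0,0.022,0,0,0,1],[0,0,0.022,0,0,0,1],[0,0,0.022,0,0,0,1],[0,0,0.022,0,0,0,1],[0,0,0.022,0,0,0,1],[0,0,0.022,0,0,0,1],[0,0,0.022,0,0,0,1]]]'

```text
time_s: 32.95
position: [0.5326, -0.2221, 0.0854]
tcp_rot: [[-0.087, 0.996, 0.0], [0.996, 0.087, -0.0], [-0.0, 0.0, -1.0]]
force: [0.5, 0.7, -3.3]
opening: 0.181
grasp_force: 30.0
```

Request:
carry_out --deltas '[[[0,0,0.004,0,0,0,1],[0,0,0.007,0,0,0,1],[0,0,0.007,0,0,0,1],[0,0,0.007,0,0,0,1],[0,0,0.007,0,0,0,0],[0,0,0.007,0,0,0,0],[0,0,0.007,0,0,0,0],[0,0,0.007,0,0,0,0],[0,0,0.007,0,0,0,0],[0,0,0.007,0,0,0,0]]]'

```text
time_s: 33.78
position: [0.5327, -0.2221, 0.0841]
tcp_rot: [[-0.087, 0.996, 0.0], [0.996, 0.087, -0.0], [-0.0, 0.0, -1.0]]
force: [-0.4, -0.2, 0.0]
opening: 0.48
grasp_force: 0.0
```

Request:
carry_out --deltas '[[[0,0,-0.1,0,0,0,0],[0,0,-0.25,0,0,0,0],[0,0,-0.45,0,0,0,0],[0,0,-0.65,0,0,0,0],[0.1,0,-0.85,0,0,0,0],[0.3,0,-1,0,0,0,0],[0.5,0,-1,0,0,0,0],[0.7,0,-1,0,0,0,0],[0.9,0,-1,0,0,0,0],[0.9,0,-1,0,0,0,0]]]'

```text
time_s: 34.62
position: [0.5189, -0.0824, 0.2343]
tcp_rot: [[-0.091, 0.996, -0.002], [0.996, 0.091, 0.003], [0.004, -0.002, -1.0]]
force: [0.1, -0.3, -0.1]
opening: 0.498
grasp_force: 0.0
```

```bash
python3 - <<'E'
from h import *
a=capture('top')[...,::-1][168:248,275:375];b=capture('side')[...,::-1][190:300,190:330]
cv2.imwrite('pics/e.png',np.hstack([cv2.resize(a,(400,320),interpolation=cv2.INTER_CUBIC),cv2.resize(b,(400,320),interpolation=cv2.INTER_CUBIC)]))
E
```

```text
(no output)
```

View pics/e.png

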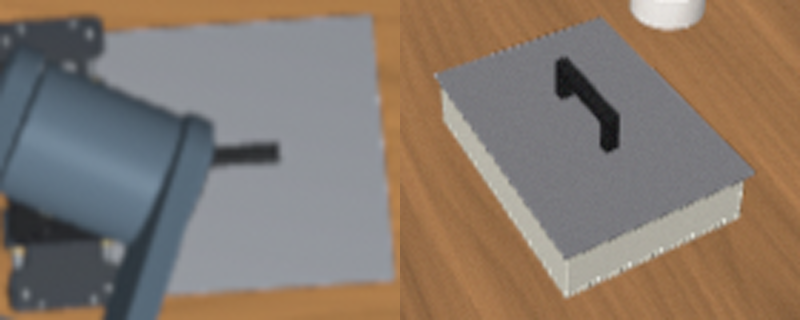

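The side view shows the cover flat on the rim, with an even overhang along the visible edges, and the arm is clear of it. I'm handing in.

```bash
python3 -c "
from rig import job
print(job.hand_in())"
```

```text
the job is handed in; nothing more can be done
None
```

I handed the job in at about 35 s: all five couplings stand flange down, spread to both ends of the tray, and the cover looks seated and level on the rim; the hand-in returned no verdict.

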